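# Proof-load a printed fork bracket on the spring pull tester

### The arm

A 6-joint arm with a two-finger parallel gripper is mounted at the origin on the work surface; the furniture and walls round the work are solid. World frame = base frame: x ahead of the robot, y to its left, z up, the work surface at z = 0. Lengths are in m, angles in rad, forces in N, time in s.
With the tool pointing down it reaches from about 0.3 to 0.75 m from the base axis. Payload 8.5 kg.
Tool frame: the origin (TCP) lies midway between the tips of the shut fingers; the grasp point (between the pads) lies 19 mm behind it; z points along the fingers, y is the line along which they close (so a half turn about z gives the same grasp; the last joint's range is limited). The gripper opens to 88 mm and grips with 3 to 60 N. Pads are 18 mm wide; open, the fingers measure 123 mm over their backs; the gripper's body (75 mm by 187 mm) begins 45 mm behind the grasp point.
Start: joints at [0.966, 0.381, 1.297, -0, 1.464, -0.215], TCP at [0.209, 0.509, 0.239] pointing down, gripper open.
Joint ranges: [-3.11, 3.11], [-0.89, 2.33], [0.22, 2.48], [-1.42, 4.56], [0.17, 2.85], [-2.88, 2.88]. Speed limits (rad/s): [2.39, 2.39, 3.14, 3.14, 3.14, 3.14].

### API

Orientations are given as a unit quaternion [w, x, y, z].
In Python, from bench import r, eyes, readout, sign_off gives the robot as it stands (r), with the cameras (eyes), the job as plain functions and the readings (readout).
- The arm moves only by the tool steer_hand, called after ">>>" as name(argument=value, ...), one argument or row to a line, values as JSON. Schema: {"type":"object","properties":{"motion":{"type":"array","items":{"type":"array","prefixItems":[{"type":"number"},{"type":"array","items":{"type":"number"},"minItems":3,"maxItems":3},{"type":"array","items":{"type":"number"},"minItems":3,"maxItems":3}],"minItems":3,"maxItems":3},"minItems":1,"maxItems":8},"force":{"type":"number"},"only":{"type":"string"},"quiet":{"type":"boolean"},"lines":{"type":"string"}},"required":["motion"],"additionalProperties":false}. motion is a list of rows, 1 to 8 of them, each written [opening, [dx, dy, dz], [rx, ry, rz]]: the opening from 0.0 (shut) to 1.0 (fully open), then dx, dy, dz in shares of the most that a row can go, 1 being 50 mm, then a rotation vector rx, ry, rz in fractions of the full range, 1 being 180 degrees; each row shifts and turns the commanded pose from where the row before left it, along the tool's axes as they then stand; what a row does not reach is not made up. A row lasts 1/10 s, in which the tool goes at most 0.05 m and 0.15 rad, less where a joint would pass 70% of its speed; a pose out of reach is approached as far as the arm can. The fingers move at their own pace and stop on an object; force is the grip in N (left out, the last holds). Time passes only in rows, so rows that do not move let the fingers close. The tool returns the time, the measured TCP pose, the force, the opening and the grip force at its end. only (a regular expression) keeps the lines of the reply that match it, lines (a string "A,B") keeps lines A to B, and quiet returns only ok. No shift or turn number may pass 1 either way. Input that does not fit is refused with a message, and nothing moves.
- readout.sense(): the state, without advancing time (a new reading comes with each control period).
- eyes.camera(name): name is "scene" or "top"; returns a dict with "color" (420x560x3 uint8, blue, green, red), "mtx" (3x3 intrinsics, pixels), "eye" and "attitude" of the camera in the world. Camera axes: x right, y down, z forward; pixel columns grow to the right and rows downward; lengths in m; the calibration is good to about 2 mm. A picture is of the moment at which its call begins. There is no depth.
- sign_off(): hands the job in; it is judged then, once.
The state is a dict: "time_s": time; "qpos": joint angles; "joint_velocities": joint speeds; "joint_torque": joint torques, N m; "ee_pos": TCP position; "orientation": TCP orientation; "contact_force": force on the tool from outside, world axes, zero at the start; "moment": the same for the moment, N m; "finger_gap": opening from 0.0 (shut) to 1.0 (fully open); "grasp_force": force on a finger pad.
Only numpy, scipy, OpenCV 4.12 (cv2) and the standard library are available. Lean on these libraries where they do the work, as an engineer would, in place of code of your own. Each camera call takes 0.05 s, during which the arm holds its last target. There are 200 camera calls.

### The job

Proof-load the printed bracket that is bolted into the clamp of the bench pull tester. First turn the load dial until its red pointer stands on the mark of that bracket's colour, the white or the black one (the other bracket in the nest is only the next in line); this moves the red flag along the scale to the right load. Then take the sprung carriage by its handle, pull it out until its blue pointer lines up with the red flag, without overloading the bracket by going past the flag, and finish while still holding it there; leave the calipers, screw tin and hex key where they lie.

Things in the scene. Friction and masses are not known exactly. Their poses are not given: they have to be found in the camera images.
- tester: bench pull tester, fixed. Origin on the bench. Its x runs along the line of pull: end plate x = -0.127, carriage, green housing x 0.045 to 0.135, y +-0.052 (tops z 0.112; gear cover to y -0.095), clamp x 0.215. Base plate x -0.145 to 0.255, y +-0.06, wing to y -0.148. White scale on the -y side, x -0.12 to 0.03, top z 0.113. The carriage is pulled along its -x. Pose varies
- handle (a point): centre of the black grip of the carriage's bow handle, z = 0.150: a bar 18 mm thick, 60 mm long along the tester's y, on legs 10 mm thick at 38 mm either side; carriage top (z 0.107) lies 43 mm below it. Grasp from above, fingers before and behind it (closing along the tester's x). Moves with the carriage
- carriage (a joint): travel of the sprung carriage in m: 0 at rest, grows as it is pulled along the tester's -x, stop at 0.07. The spring pulls back with 3.2 N at rest plus 160 N per m (about 9.5 or 12 N at the marks); let go, it springs home. The blue pointer meets the red flag when carriage equals flag
- pointer (a point): tip of the carriage's blue pointer over the white scale (lines 5 mm apart, the first where the pointer rests)
- flag (a joint): place of the red flag along the scale in m, on the same count as carriage. It is driven by the dial through a rack: flag = 0.018 + 0.026 x dial (about 0.039 at the white mark, 0.053 at the black one)
- flag_tip (a point): tip of the red flag on the lower half of the scale; its axes are those of the tester
- dial (a joint): angle of the load dial in rad: 0 at its left-hand stop (it starts at 0 to 0.15), grows as it is turned clockwise seen from above, right-hand stop at 1.9; stays where it is left (friction 0.05 N m). The white mark is at 0.80, the black mark at 1.35
- dial_grip (a point): on the dial's vertical axis, z = 0.136, 19 mm above the blue dial plate. The knob (at tester x 0.09, y 0) is a black bar 44 mm long, 13 mm thick, top at z 0.144, on a disc 43 mm wide whose top is at z 0.123. The point's x axis runs along the bar to the red pointer and turns with it; grip the bar across its 13 mm
- white_mark (a point): the white wedge on the blue dial plate, 31 mm from the knob's axis
- black_mark (a point): the black wedge on the blue dial plate, 31 mm from the knob's axis
- clamp (a point): middle of the clamp at the far end of the tester, on the base plate (z = 0.010): here the bracket under test stands, its foot held by two toe clamps, the load link's cross bar behind its two prongs
- white_bracket: white printed fork bracket, 34 x 72 x 107 mm, origin under its foot; stands either in the clamp or in the nest on the base plate's wing (0.097 m to the side of the clamp); fixed
- black_bracket: black printed fork bracket of the same shape, in the other of the two places; fixed
- calipers: digital calipers, 90 x 236 x 22 mm, loose on the bench behind the tester; origin under the middle; leave alone
- screw_tin: open tin with screws, 66 mm across, 30 mm high, loose; origin under its middle; leave alone
- hex_key: hex key, 31 x 98 x 7 mm, loose; origin under its middle; leave alone

How it is judged:
By the outcome, as a careful person would: the job done as asked, in the order asked, and still so for the second after the job is handed in, while the arm keeps its last pose, push and grip.
It also fails if it takes over 58 s, if anything falls off the work surface, if the arm or the gripper's body presses on something with over 40 N, if the wrist force passes 120 N, or if a joint passes its speed limit or range.

## Working session

There is one attempt and no reset: what is moved stays moved. The work goes in short steps, Python scripts to look and compute and a tool call to move; the robot and the scene stay as the last step left them, time stands still between calls to the robot, and variables do not carry over. Pictures are saved under pics/ and viewed, at most 10 in all, crops included, and the job is handed in when it is done.

```bash
mkdir -p pics; ls; python3 - <<'E'
from bench import r, eyes, readout, sign_off
import cv2,json
for n in("scene","top"):
    c=eyes.camera(n); cv2.imwrite(f"pics/{n}0.png",c["color"]); print(n,c["mtx"],c["eye"],c["attitude"])
print(readout.sense())
E
```

```text
bench.py
pics
scene [[500.33641978   0.         278.88681153]
 [  0.         500.33641978 211.20713236]
 [  0.           0.           1.        ]] [-0.08496161 -0.22134673  0.7610215 ] [-0.3452075   0.78410862 -0.47392375  0.20347418]
top [[426.38666603   0.         279.73620775]
 [  0.         426.38666603 200.70419138]
 [  0.           0.           1.        ]] [0.44726161 0.13694321 1.04294427] [-0.02691883  0.71444512 -0.69839467  0.03299136]
{'time_s': 0.1, 'qpos': array([ 9.65730647e-01,  3.81119046e-01,  1.29813806e+00, -8.41376161e-06,
        1.46359453e+00, -2.15262130e-01]), 'joint_velocities': array([ 0.0006282 , -0.00026453, -0.00310289,  0.00141038,  0.00081137,
        0.00112699]), 'joint_torque': array([ 3.67975241e-03, -4.38644278e+01, -2.24911094e+01,  7.14765256e-02,
        3.42074479e-02, -7.43273245e-05]), 'ee_pos': array([0.20884689, 0.50854242, 0.23822048]), 'orientation': array([-2.47178646e-04,  1.93669688e-01,  9.81066591e-01, -5.78942683e-04]), 'contact_force': array([-0.89760832,  0.72260455, -0.54069789]), 'moment': array([ 0.02225305, -0.01141105,  0.06441455]), 'grasp_force': 0.0, 'finger_gap': 0.9979745760928448}
```

View pics/top0.png

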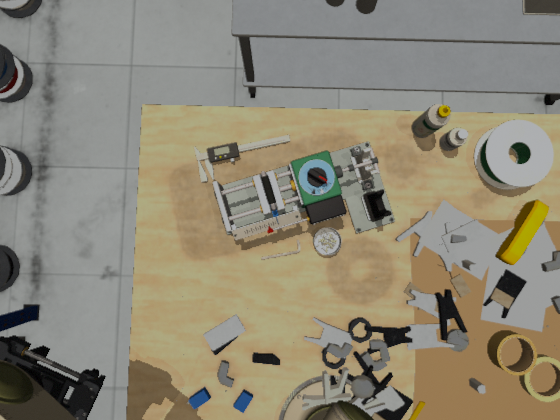

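View pics/scene0.png

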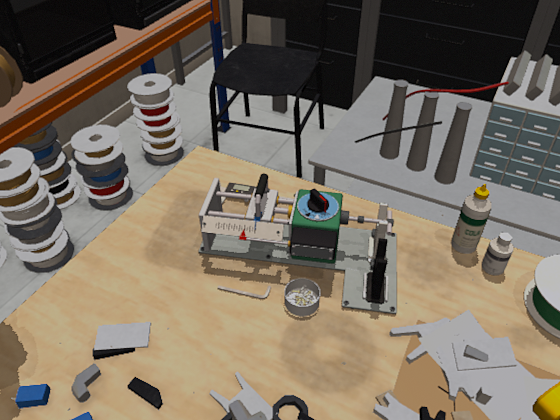

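```bash
cat > h.py <<'E'
import numpy as np,cv2
from bench import r, eyes, readout, sign_off
from scipy.spatial.transform import Rotation as R
def rot(q): return R.from_quat([q[1],q[2],q[3],q[0]])
def cast(c,uv,z):
    d=rot(c["attitude"]).apply(np.linalg.inv(c["mtx"])@np.array([uv[0],uv[1],1.]))
    return c["eye"]+d*(z-c["eye"][2])/d[2]
def proj(c,p):
    q=c["mtx"]@rot(c["attitude"]).inv().apply(np.array(p)-c["eye"]); return q[:2]/q[2]
E
python3 - <<'E'
from h import *
t=eyes.camera("top");s=eyes.camera("scene")
A=cv2.resize(t["color"][125:275,190:410],None,fx=3.6,fy=3.6,interpolation=cv2.INTER_CUBIC)
B=cv2.resize(s["color"][160:320,190:410],None,fx=3.6,fy=3.6,interpolation=cv2.INTER_CUBIC)
cv2.imwrite("pics/tz.png",A);cv2.imwrite("pics/sz.png",B)
for uv in((317,178),(0,0),(560,0),(270,230)):print(uv,cast(t,uv,.12))
hsv=cv2.cvtColor(t["color"],cv2.COLOR_BGR2HSV)
m=cv2.inRange(hsv,(65,80,30),(90,255,255));m[:, :280]=0;m[:,350:]=0;m[:140]=0;m[230:]=0
c=np.vstack(cv2.findContours(m,0,1)[0]);print(cv2.minAreaRect(c),cv2.boxPoints(cv2.minAreaRect(c)))
m=cv2.inRange(hsv,(95,40,120),(110,255,255));m[:, :280]=0;m[:,350:]=0;m[:140]=0;m[230:]=0
c=np.vstack(cv2.findContours(m,0,1)[0]);e=cv2.fitEllipse(cv2.convexHull(c));print(e,cast(t,e[0],.117))
E
```

```text
(317, 178) [0.57739459 0.04962572 0.12      ]
(0, 0) [0.96393048 0.76873186 0.12      ]
(560, 0) [ 0.99920454 -0.49810859  0.12      ]
(270, 230) [0.46179876 0.14948962 0.12      ]
((315.55047607421875, 178.83486938476562), (47.316619873046875, 42.14436340332031), 73.3007583618164) [[288.56882 162.22937]
 [328.93582 150.11926]
 [342.53214 195.44037]
 [302.16513 207.55048]]
((316.1253967285156, 176.76881408691406), (34.46819305419922, 35.23207092285156), 100.08287048339844) [0.58049246 0.05130055 0.117     ]
```

View pics/tz.png

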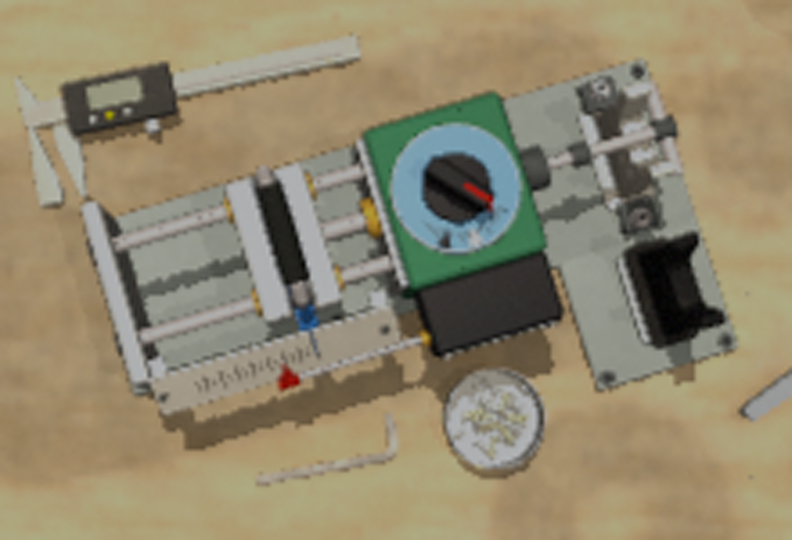

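View pics/sz.png

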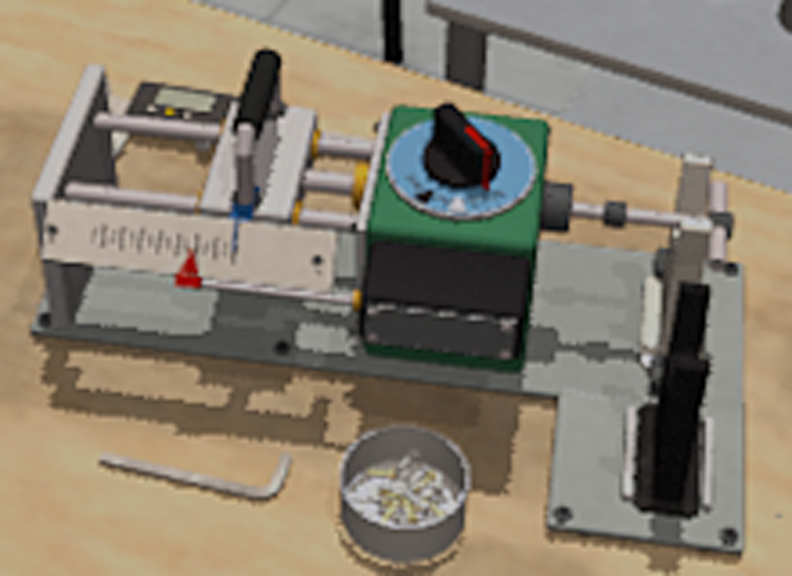

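```bash
cat >> h.py <<'E'
def cents(m,x0,x1,y0,y1):
    k=np.zeros_like(m);k[y0:y1,x0:x1]=m[y0:y1,x0:x1]
    n,_,st,ce=cv2.connectedComponentsWithStats(k); return sorted([(int(st[i,4]),ce[i].round(2).tolist()) for i in range(1,n) if st[i,4]>3])[::-1]
E
python3 - <<'E'
from h import *
t=eyes.camera("top");s=eyes.camera("scene")
h=cv2.cvtColor(t["color"],cv2.COLOR_BGR2HSV)
red=cv2.inRange(h,(0,130,80),(8,255,255))|cv2.inRange(h,(172,130,80),(180,255,255))
print("red",cents(red,210,345,145,245))
print("blue",cents(cv2.inRange(h,(100,150,60),(125,255,255)),210,300,145,245))
print("wh",cents(cv2.inRange(h,(0,0,165),(180,45,255)),300,340,180,198))
print("bl",cents(cv2.inRange(h,(0,0,0),(180,255,70)),296,340,158,198))
bl=cv2.inRange(h,(0,0,0),(180,255,55)); print("handle",cents(bl,250,285,165,215))
# long edges: housing box & base: tester x dir
b=np.array([[288.57,162.23],[328.94,150.12],[342.53,195.44],[302.17,207.55]])
P=np.array([cast(t,p,.112)[:2] for p in b]);print(P,P.mean(0))
for a,c in((0,1),(3,2),(1,2),(0,3)):
    d=P[c]-P[a];print(np.hypot(*d),np.arctan2(d[1],d[0]))
# handle line fit
k=np.zeros_like(bl);k[165:215,250:285]=bl[165:215,250:285]
n,l,st,ce=cv2.connectedComponentsWithStats(k);i=1+np.argmax(st[1:,4]);ys,xs=np.where(l==i)
print(cv2.minAreaRect(np.c_[xs,ys].astype(np.float32)))
hs=cv2.cvtColor(s["color"],cv2.COLOR_BGR2HSV)
reds=cv2.inRange(hs,(0,130,80),(8,255,255))|cv2.inRange(hs,(172,130,80),(180,255,255));print("reds",cents(reds,190,345,165,320))
E
```

```text
red [(25, [269.48, 230.16]), (19, [322.42, 178.16])]
blue [(25, [274.84, 212.84])]
wh [(11, [321.36, 191.09])]
bl [(258, [316.06, 176.83]), (19, [335.68, 196.37]), (15, [337.87, 175.07]), (9, [296.33, 193.0]), (8, [336.62, 167.12]), (5, [313.6, 191.8])]
handle [(199, [267.96, 189.44])]
[[ 0.61214833  0.11222225]
 [ 0.64143047  0.02332263]
 [ 0.54122997 -0.0078227 ]
 [ 0.51253531  0.08038424]] [0.57683602 0.0520266 ]
0.09359800582711884 -1.252604032893592
0.09275693207016131 -1.2562834151089404
0.10492936736672806 -2.8402298751130957
0.10457730379403457 -2.83223724322092
((267.9587097167969, 189.3623809814453), (27.681180953979492, 7.183697700500488), 73.3007583618164)
reds [(43, [242.26, 235.81]), (25, [322.4, 198.0])]
```

```bash
python3 - <<'E'
from h import *
t=eyes.camera("top")
ax=cast(t,(316.13,176.77),.117)[:2]
H=cast(t,(267.96,189.4),.157)[:2]
d=ax-H;print("ax",ax,"H",H,"ang",np.arctan2(d[1],d[0]),np.hypot(*d))
th=-1.26;ex=np.array([np.cos(th),np.sin(th)]);ey=np.array([-ex[1],ex[0]])
def f(n,uv,z):
    p=cast(t,uv,z)[:2]-ax;a=np.arctan2(p@ey,p@ex);print(n,p@ex+.09,p@ey,"angle",a,np.hypot(*p))
f("white",(321.36,191.09),.117);f("black",(313.6,191.8),.117);f("ptr",(322.42,178.16),.144)
f("bluept",(274.84,212.84),.115);f("flag",(269.48,230.16),.11);f("knob",(316.06,176.83),.14)
f("handle",(267.96,189.4),.157)
s=readout.sense();R0=rot(s["orientation"]);print(R0.as_matrix().round(3),s["ee_pos"])
E
```

```text
ax [0.58049008 0.05129042] H [0.54574076 0.15529954] ang -1.248357016533307 0.10966044654638071
white 0.09177487039388442 -0.033433910970922166 angle -1.5177601760106336 0.03348098815337799
black 0.07504250378996966 -0.030113805362784494 angle -2.031799629131306 0.0336239195558867
ptr 0.09841048234574579 -0.00958086183677001 angle -0.8503589977368705 0.012748691180798825
bluept -0.01918129076209743 -0.05009343381475035 angle -2.7114367876008476 0.12012454521799629
flag -0.04106002851854515 -0.08279392143628893 angle -2.5781718571342376 0.15502117436685947
knob 0.0867810156472443 -0.0025814316850613465 angle -2.4656700219861714 0.0041262149493118535
handle -0.019653013896598737 -0.0012767459198864892 angle -3.1299496701231004 0.10966044654638071
[[-0.925  0.38  -0.   ]
 [ 0.38   0.925 -0.   ]
 [ 0.    -0.    -1.   ]] [0.20894183 0.50868772 0.23861089]
```

The rows are not in the units I measure in: shifts go in shares of 50 mm and turns go in shares of 180 degrees. I convert before sending: 0.143 rad / 3.1416 = 0.0455.

>>> steer_hand(
  motion=[
    [0.6,[0,0,0],[0,0,0.0455]],
    [0.6,[0,0,0],[0,0,0.0455]],
    [0.6,[0,0,0],[0,0,0.0455]],
    [0.6,[0,0,0],[0,0,0.0455]],
    [0.6,[0,0,0],[0,0,0.0455]],
    [0.6,[0,0,0],[0,0,0.0455]],
    [0.6,[0,0,0],[0,0,0.0455]],
    [0.6,[0,0,0],[0,0,0.0455]],
  ],
)

```text
time_s: 1.15
ee_pos: [0.209, 0.5087, 0.2387]
orientation: [0.0, 0.696, 0.718, -0.0]
contact_force: [-0.0, 0.4, -0.7]
finger_gap: 0.6
grasp_force: 0.0
```

>>> steer_hand(
  motion=[
    [0.6,[0,0,0],[0,0,0.0455]],
    [0.6,[0,0,0],[0,0,0.0455]],
    [0.6,[0,0,0],[0,0,0.0455]],
    [0.6,[0,0,0],[0,0,0.0455]],
    [0.6,[0,0,0],[0,0,0]],
    [0.6,[0,0,0],[0,0,0]],
  ],
)

```text
time_s: 1.75
ee_pos: [0.209, 0.5087, 0.2387]
orientation: [0.0, 0.868, 0.497, -0.0]
contact_force: [-0.2, 0.0, -0.7]
finger_gap: 0.598
grasp_force: 0.0
```

```bash
cat > to.py <<'E'
import sys
from h import *
p=np.array(eval(sys.argv[1]));s=readout.sense();A=rot(s["orientation"])
print("tool delta",A.inv().apply(p-s["ee_pos"]).round(4),"y-ang",np.arctan2(*A.as_matrix()[[1,0],1]),A.as_matrix()[:,2].round(3),s["ee_pos"].round(4),s["qpos"].round(2),s["contact_force"].round(1))
E
python3 to.py '[0.5805,0.0513,0.20]'
```

```text
tool delta [-0.2062  0.552   0.0387] y-ang -0.5311791121781698 [-0. -0. -1.] [0.209  0.5087 0.2387] [0.97 0.38 1.3  0.   1.46 1.5 ] [-0.2  0.  -0.7]
```

>>> steer_hand(
  motion=[
    [0.6,[-0.294,0.788,0],[0,0,0]],
    [0.6,[-0.294,0.788,0],[0,0,0]],
    [0.6,[-0.294,0.788,0],[0,0,0]],
    [0.6,[-0.294,0.788,0],[0,0,0]],
    [0.6,[-0.294,0.788,0],[0,0,0]],
    [0.6,[-0.294,0.788,0],[0,0,0]],
    [0.6,[-0.294,0.788,0],[0,0,0]],
  ],
)

```text
time_s: 2.45
ee_pos: [0.3946, 0.2781, 0.2389]
orientation: [0.0, 0.868, 0.497, 0.0]
contact_force: [-0.1, -0.3, -0.5]
finger_gap: 0.597
grasp_force: 0.0
```

>>> steer_hand(
  motion=[
    [0.6,[-0.294,0.788,0],[0,0,0]],
    [0.6,[-0.294,0.788,0],[0,0,0]],
    [0.6,[-0.294,0.788,0],[0,0,0]],
    [0.6,[-0.294,0.788,0],[0,0,0]],
    [0.6,[-0.294,0.788,0],[0,0,0]],
    [0.6,[-0.294,0.788,0],[0,0,0]],
    [0.6,[-0.294,0.788,0],[0,0,0]],
    [0.6,[0,0,0],[0,0,0]],
  ],
)

```text
time_s: 3.25
ee_pos: [0.5808, 0.0467, 0.2378]
orientation: [0.0, 0.869, 0.495, -0.0]
contact_force: [-0.2, 0.8, -0.9]
finger_gap: 0.599
grasp_force: 0.0
```

```bash
python3 to.py '[0.5805,0.0513,0.128]'
```

```text
tool delta [ 0.0039 -0.0026  0.1098] y-ang -0.5361697629323597 [-0.    -0.001 -1.   ] [0.5808 0.0467 0.2378] [-0.12  0.44  1.2  -0.    1.5   0.41] [-0.2  0.8 -0.9]
```

Converted, 0.03 m is 0.6, 0.02 m is 0.4.

>>> steer_hand(
  motion=[
    [0.6,[0.078,-0.052,0.6],[0,0,0]],
    [0.6,[0,0,0.6],[0,0,0]],
    [0.6,[0,0,0.4],[0,0,0]],
    [0.6,[0,0,0],[0,0,0]],
  ],
  force=12,
)

```text
time_s: 3.65
ee_pos: [0.5767, 0.0559, 0.1564]
orientation: [-0.002, 0.868, 0.496, -0.002]
contact_force: [-0.3, -0.5, 0.5]
finger_gap: 0.599
grasp_force: 0.0
```

```bash
python3 to.py '[0.5805,0.0513,0.128]'; python3 - <<'E'
from h import *
s=eyes.camera("scene");B=cv2.resize(s["color"][130:290,220:420],None,fx=3.6,fy=3.6,interpolation=cv2.INTER_CUBIC)
cv2.imwrite("pics/s2.png",B)
E
```

```text
tool delta [-0.002   0.0058  0.0284] y-ang -0.5321923732743359 [-0.005  0.001 -1.   ] [0.5767 0.0559 0.1564] [-0.11  0.5   1.34  0.    1.3   0.42] [-0.3 -0.5  0.5]
```

View pics/s2.png

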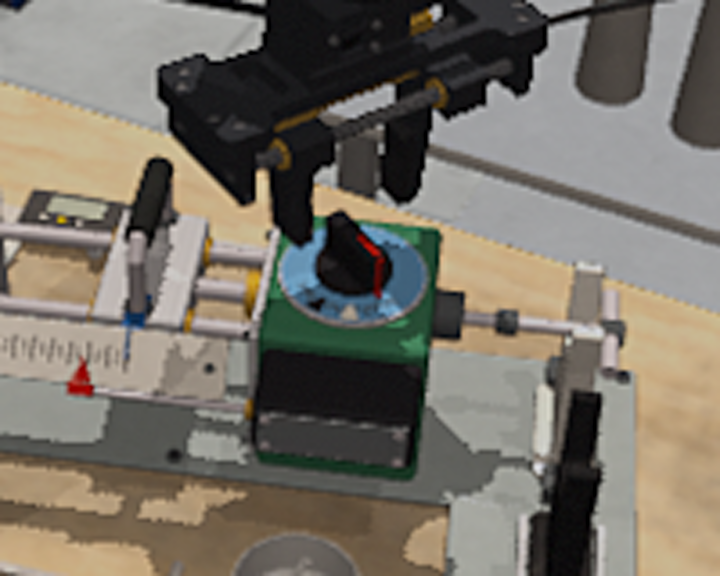

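Converted, 0.014 m is 0.28, 0.013 m is 0.26.

>>> steer_hand(
  motion=[
    [0.6,[-0.04,0.1,0],[0,0,0]],
    [0.6,[0,0,0.28],[0,0,0]],
    [0.6,[0,0,0.26],[0,0,0]],
    [0.6,[0,0,0],[0,0,0]],
    [0.6,[0,0,0],[0,0,0]],
  ],
  force=10,
)

```text
time_s: 4.2
ee_pos: [0.5822, 0.0508, 0.133]
orientation: [0.001, 0.869, 0.495, 0.001]
contact_force: [0.9, -0.1, -0.5]
finger_gap: 0.601
grasp_force: 0.0
```

```bash
python3 to.py '[0.5805,0.0513,0.128]'
```

```text
tool delta [-0.0004 -0.0018  0.005 ] y-ang -0.5346139542145715 [ 0.002 -0.    -1.   ] [0.5822 0.0508 0.133 ] [-0.12  0.53  1.36 -0.    1.24  0.42] [ 0.9 -0.1 -0.5]
```

Converted, 0.004 m is 0.08, -0.001 m is -0.02.

>>> steer_hand(
  motion=[
    [0.6,[0,-0.02,0.08],[0,0,0]],
    [0,[0,0,0],[0,0,0]],
    [0,[0,0,0],[0,0,0]],
    [0,[0,0,0],[0,0,0]],
    [0,[0,0,0],[0,0,0]],
    [0,[0,0,0],[0,0,0]],
    [0,[0,0,0],[0,0,0]],
    [0,[0,0,0],[0,0,0]],
  ],
  force=10,
)

```text
time_s: 5.0
ee_pos: [0.5797, 0.0519, 0.1275]
orientation: [-0.001, 0.869, 0.495, -0.001]
contact_force: [-8.3, 0.6, 2.1]
finger_gap: 0.151
grasp_force: 9.6
```

```bash
python3 to.py '[0.5805,0.0513,0.128]'; python3 -c "
from h import *
print(readout.sense()['moment'])"
```

```text
tool delta [-0.0001  0.001  -0.0005] y-ang -0.5346641088443241 [-0.003  0.001 -1.   ] [0.5797 0.0519 0.1275] [-0.11  0.54  1.37  0.    1.23  0.42] [-8.3  0.6  2.1]
[0.15598343 1.40419762 0.23427657]
```

Converted, 0.11 rad / 3.1416 = 0.035.

>>> steer_hand(
  motion=[
    [0,[0,0,0],[0,0,0]],
    [0,[0,0,0],[0,0,0.035]],
    [0,[0,0,0],[0,0,0.035]],
    [0,[0,0,0],[0,0,0.035]],
    [0,[0,0,0],[0,0,0.035]],
    [0,[0,0,0],[0,0,0.035]],
    [0,[0,0,0],[0,0,0.035]],
    [0,[0,0,0],[0,0,0]],
  ],
  force=30,
)

```text
time_s: 5.8
ee_pos: [0.5804, 0.0514, 0.1276]
orientation: [-0.0, 0.982, 0.186, -0.001]
contact_force: [-5.2, 5.0, 1.8]
finger_gap: 0.161
grasp_force: 14.5
```

>>> steer_hand(
  motion=[
    [0,[0,0,0],[0,0,0]],
    [0,[0,0,0],[0,0,0]],
  ],
)

```text
time_s: 6.0
ee_pos: [0.5806, 0.0514, 0.1277]
orientation: [-0.0, 0.982, 0.188, -0.0]
contact_force: [-3.5, 6.0, 1.5]
finger_gap: 0.154
grasp_force: 8.4
```

```bash
python3 to.py '[0.5805,0.0513,0.128]'; python3 - <<'E'
from h import *
for n,bx in(("top",(210,345,145,245)),("scene",(190,345,165,320))):
    t=eyes.camera(n);cv2.imwrite(f"pics/{n}3.png",cv2.resize(t["color"][130:290,220:420],None,fx=3.6,fy=3.6,interpolation=cv2.INTER_CUBIC))
    h=cv2.cvtColor(t["color"],cv2.COLOR_BGR2HSV)
    red=cv2.inRange(h,(0,130,80),(8,255,255))|cv2.inRange(h,(172,130,80),(180,255,255))
    print(n,"red",cents(red,*bx),"blue",cents(cv2.inRange(h,(100,150,60),(125,255,255)),210,300,145,245))
E
```

```text
tool delta [-0.0001  0.0001 -0.0003] y-ang -1.192824183660775 [-0.001  0.    -1.   ] [0.5806 0.0514 0.1277] [-0.11  0.54  1.37  0.    1.23  1.08] [-3.5  6.   1.5]
top red [(27, [261.59, 232.56])] blue [(25, [274.84, 212.84])]
scene red [(41, [234.07, 234.59]), (12, [317.17, 207.83]), (7, [318.14, 198.14])] blue [(18, [257.0, 218.28])]
```

View pics/scene3.png

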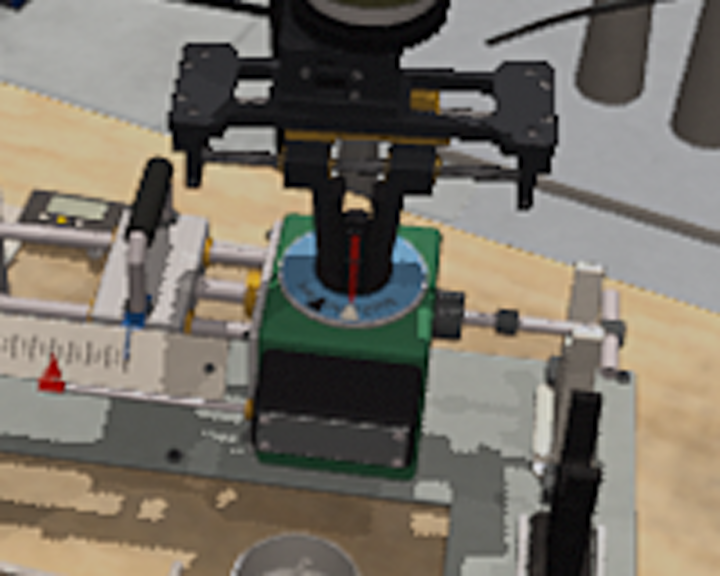

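```bash
python3 - <<'E'
from h import *
th=-1.25;ex=np.array([np.cos(th),np.sin(th)])
t=eyes.camera("top");s=eyes.camera("scene")
def x(c,uv,z):return cast(c,uv,z)[:2]@ex
for z in(.095,.105):print(z,"shift",x(t,(269.48,230.16),z)-x(t,(261.59,232.56),z),x(s,(242.26,235.81),z)-x(s,(234.07,234.59),z),"flag", x(t,(274.84,212.84),z+.01)-x(t,(261.59,232.56),z))
E
```

```text
0.095 shift 0.018261806199320274 0.015821491323963294 flag 0.04075126991911457
0.105 shift 0.018069159787388545 0.015583939062093183 flag 0.040319830984067745
```

Converted, -0.04 m is -0.8, -0.03 m is -0.6, 0.057 rad / 3.1416 = 0.0181.

>>> steer_hand(
  motion=[
    [0.5,[0,0,0],[0,0,0]],
    [0.5,[0,0,0],[0,0,0]],
    [0.5,[0,0,0],[0,0,0]],
    [0.5,[0,0,-0.4],[0,0,0]],
    [0.6,[0,0,-0.8],[0,0,0]],
    [0.8,[0,0,-0.6],[0,0,0.0181]],
    [0.8,[0,0,0],[0,0,0]],
    [0.8,[0,0,0],[0,0,0]],
  ],
)

```text
time_s: 7.0
ee_pos: [0.5808, 0.0513, 0.2178]
orientation: [0.0, 0.987, 0.159, 0.0]
contact_force: [-0.3, 0.1, -0.6]
finger_gap: 0.797
grasp_force: 0.0
```

```bash
python3 to.py '[0.5457,0.1553,0.132]'
```

```text
tool delta [-0.0008 -0.1098  0.0858] y-ang -1.2514741463839667 [ 0.001 -0.    -1.   ] [0.5808 0.0513 0.2178] [-0.11  0.45  1.24  0.    1.45  1.14] [-0.3  0.1 -0.6]
```

>>> steer_hand(
  motion=[
    [0.8,[0,-0.74,0],[0,0,0]],
    [0.8,[0,-0.74,0],[0,0,0]],
    [0.8,[-0.02,-0.72,0],[0,0,0]],
    [0.8,[0,0,0],[0,0,0]],
    [0.8,[0,0,0],[0,0,0]],
  ],
)

```text
time_s: 7.5
ee_pos: [0.545, 0.1558, 0.2166]
orientation: [0.0, 0.987, 0.16, -0.001]
contact_force: [0.7, 0.4, -0.5]
finger_gap: 0.798
grasp_force: 0.0
```

```bash
python3 to.py '[0.5457,0.1553,0.132]'; python3 - <<'E'
from h import *
for n,bx in(("top",(210,345,145,245)),("scene",(190,345,165,320))):
    t=eyes.camera(n);cv2.imwrite(f"pics/{n}4.png",cv2.resize(t["color"][130:290,220:420],None,fx=4,fy=3.75,interpolation=cv2.INTER_CUBIC))
    h=cv2.cvtColor(t["color"],cv2.COLOR_BGR2HSV)
    red=cv2.inRange(h,(0,130,80),(8,255,255))|cv2.inRange(h,(172,130,80),(180,255,255))
    print(n,"red",cents(red,*bx),"wh",cents(cv2.inRange(h,(0,0,165),(180,45,255)),300,340,180,215))
E
```

```text
tool delta [0.0007 0.0007 0.0846] y-ang -1.2502854435885733 [-0.002 -0.    -1.   ] [0.545  0.1558 0.2166] [ 0.07  0.43  1.29 -0.    1.43  1.32] [ 0.7  0.4 -0.5]
top red [] wh [(382, [305.29, 197.34]), (11, [321.36, 191.45])]
scene red [(39, [233.74, 234.31]), (24, [317.96, 198.88]), (9, [317.0, 209.0])] wh [(82, [332.87, 183.23])]
```

View pics/top4.png

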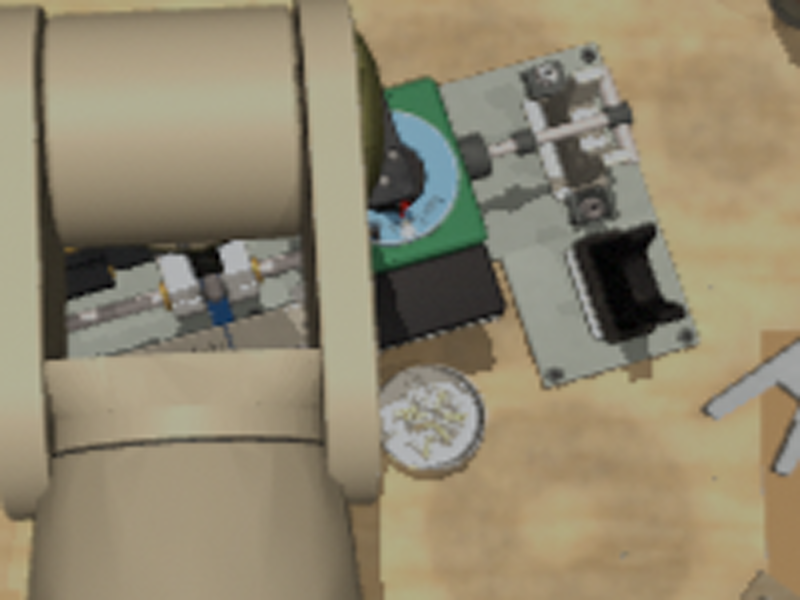

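```bash
python3 - <<'E'
from h import *
s=eyes.camera("scene")
im0=cv2.imread("pics/scene0.png")
def masks(im):
    h=cv2.cvtColor(im,cv2.COLOR_BGR2HSV)
    red=cv2.inRange(h,(0,110,60),(8,255,255))|cv2.inRange(h,(172,110,60),(180,255,255))
    return h,red
h,_=masks(im0)
b=cv2.inRange(h,(95,40,100),(110,255,255));k=np.zeros_like(b);k[185:225,290:345]=b[185:225,290:345]
c=cv2.convexHull(np.vstack(cv2.findContours(k,0,1)[0]))
P=np.array([cast(s,p[0],.117)[:2] for p in c]).astype(np.float32);ax,rad=cv2.minEnclosingCircle(P);print("axis",ax,rad,P.mean(0))
T=np.array([0.5805,0.0513]);
for ax in(np.array(ax),T):
  w=cents(cv2.inRange(h,(0,0,165),(180,60,255)),300,345,205,222);bl=cents(cv2.inRange(h,(0,0,0),(180,255,75)),296,330,205,222)
  A=lambda uv,z:(lambda d:(np.arctan2(d[1],d[0]).round(3),np.hypot(*d).round(4)))(cast(s,uv,z)[:2]-ax)
  print("w",[(q,A(q[1],.117)) for q in w[:3]],"b",[(q,A(q[1],.117)) for q in bl[:3]])
  for nm,im in(("0",im0),("now",s["color"])):
    _,m=masks(im);k=np.zeros_like(m);k[180:215,300:340]=m[180:215,300:340];ys,xs=np.where(k>0)
    for y in np.unique(ys): print(nm,y,xs[ys==y].mean(),A((xs[ys==y].mean(),y),.144),end=";")
    print()
for d in(-2.65,-2.7,-2.75,-2.8,-2.85):
  u=np.array([np.cos(d),np.sin(d)]);print(d,[proj(s,np.r_[T+u*q,z]).round(1) for q,z in((.005,.144),(.021,.144),(.022,.125),(.031,.117))])
E
```

```text
axis (0.5778246521949768, 0.05111304670572281) 0.03914784640073776 [0.57651335 0.04940666]
w [((17, [316.94, 217.12]), (np.float64(-2.757), np.float64(0.0338)))] b [((132, [317.89, 207.89]), (np.float64(-2.681), np.float64(0.008))), ((9, [307.56, 214.11]), (np.float64(2.942), np.float64(0.0326))), ((6, [314.5, 220.33]), (np.float64(-2.852), np.float64(0.0431)))]
0 195 320.0 (np.float64(-1.6), np.float64(0.0033));0 196 320.5 (np.float64(-1.973), np.float64(0.0058));0 197 321.5 (np.float64(-2.026), np.float64(0.0091));0 198 322.5 (np.float64(-2.051), np.float64(0.0124));0 199 323.5 (np.float64(-2.066), np.float64(0.0157));0 200 324.5 (np.float64(-2.075), np.float64(0.019));0 201 325.0 (np.float64(-2.117), np.float64(0.0218));0 202 325.5 (np.float64(-2.15), np.float64(0.0246));0 203 325.0 (np.float64(-2.237), np.float64(0.0266));0 204 325.0 (np.float64(-2.281), np.float64(0.029));0 205 325.0 (np.float64(-2.319), np.float64(0.0316));0 206 325.0 (np.float64(-2.35), np.float64(0.0341));0 207 325.0 (np.float64(-2.377), np.float64(0.0367));0 208 324.5 (np.float64(-2.423), np.float64(0.039));
[... 3208 characters left out ...]
.5 (np.float64(-2.769), np.float64(0.046));now 211 317.5 (np.float64(-2.765), np.float64(0.0487));now 212 317.0 (np.float64(-2.78), np.float64(0.0514));now 213 317.0 (np.float64(-2.777), np.float64(0.0541));
-2.65 [array([319.1, 195.3]), array([319.6, 201. ]), array([319.2, 208.9]), array([319.3, 215.3])]
-2.7 [array([318.9, 195.3]), array([319.1, 201. ]), array([318.6, 208.9]), array([318.5, 215.3])]
-2.75 [array([318.8, 195.3]), array([318.5, 200.9]), array([318. , 208.9]), array([317.6, 215.2])]
-2.8 [array([318.7, 195.3]), array([317.9, 200.9]), array([317.4, 208.8]), array([316.8, 215.2])]
-2.85 [array([318.5, 195.3]), array([317.4, 200.8]), array([316.8, 208.7]), array([316. , 215.1])]
```

The white bracket is in the clamp. In the scene view, the pointer (pixels 318,200 to 317,213) lines up with the white mark (317,217). Next I'll grasp the handle.

Converted, 0.03 m is 0.6, 0.024 m is 0.48.

>>> steer_hand(
  motion=[
    [0.8,[0.01,0.014,0.6],[0,0,0]],
    [0.8,[0,0,0.6],[0,0,0]],
    [0.8,[0,0,0.48],[0,0,0]],
    [0.8,[0,0,0],[0,0,0]],
    [0.8,[0,0,0],[0,0,0]],
  ],
  force=12,
)

```text
time_s: 8.15
ee_pos: [0.5466, 0.1544, 0.1342]
orientation: [0.0, 0.987, 0.158, 0.0]
contact_force: [0.2, -0.8, 0.6]
finger_gap: 0.8
grasp_force: 0.0
```

```bash
python3 to.py '[0.5457,0.1553,0.132]'
```

```text
tool delta [-0.0005 -0.0011  0.0022] y-ang -1.252994231947521 [ 0. -0. -1.] [0.5466 0.1544 0.1342] [ 0.07  0.51  1.41 -0.    1.23  1.32] [ 0.2 -0.8  0.6]
```

>>> steer_hand(
  motion=[
    [0,[0,0,0],[0,0,0]],
    [0,[0,0,0],[0,0,0]],
    [0,[0,0,0],[0,0,0]],
    [0,[0,0,0],[0,0,0]],
    [0,[0,0,0],[0,0,0]],
    [0,[0,0,0],[0,0,0]],
    [0,[0,0,0],[0,0,0]],
    [0,[0,0,0],[0,0,0]],
  ],
  force=12,
)

```text
time_s: 8.95
ee_pos: [0.5458, 0.1556, 0.1338]
orientation: [-0.001, 0.987, 0.159, -0.0]
contact_force: [-0.7, 3.7, 0.7]
finger_gap: 0.196
grasp_force: 11.9
```

```bash
python3 to.py '[0.5457,0.1553,0.132]'
```

```text
tool delta [-0.0002  0.0003  0.0018] y-ang -1.251833310087488 [-0.     0.001 -1.   ] [0.5458 0.1556 0.1338] [0.07 0.51 1.41 0.   1.22 1.32] [-0.7  3.7  0.7]
```

```bash
cat > m.py <<'E'
from h import *
s=readout.sense();ex=np.array([np.cos(-1.251),np.sin(-1.251)])
c=eyes.camera("scene");h=cv2.cvtColor(c["color"],cv2.COLOR_BGR2HSV)
red=cv2.inRange(h,(0,110,60),(8,255,255))|cv2.inRange(h,(172,110,60),(180,255,255));bl=cv2.inRange(h,(100,110,50),(125,255,255))
print("travel",(np.array([0.5458,0.1556])-s["ee_pos"][:2])@ex,s["ee_pos"],s["contact_force"].round(1),s["finger_gap"],s["grasp_force"])
for n,m in(("red",red),("blue",bl)):
    k=np.zeros_like(m);k[200:250,205:275]=m[200:250,205:275];ys,xs=np.where(k>0)
    print(n,[(int(y),float(xs[ys==y].mean())) for y in np.unique(ys)])
E
```

>>> steer_hand(
  motion=[
    [0,[0,0,0],[0,0,0]],
    [0,[0,0,0],[0,0,0]],
    [0,[0,0,0],[0,0,0]],
    [0,[0,0,0],[0,0,0]],
  ],
  force=50,
)

```text
time_s: 9.35
ee_pos: [0.5458, 0.1556, 0.1337]
orientation: [-0.001, 0.987, 0.159, -0.0]
contact_force: [-2.1, 5.1, 0.5]
finger_gap: 0.186
grasp_force: 49.6
```

```bash
python3 m.py
```

```text
travel 5.5529923825053345e-06 [0.54581517 0.15561087 0.13374614] [-2.1  5.1  0.5] 0.18566220803049263 49.605765524029266
red [(228, 234.0), (229, 234.0), (230, 234.0), (231, 233.5), (232, 233.5), (233, 233.0), (234, 233.0), (235, 231.5), (236, 233.0), (237, 233.0), (238, 234.5)]
blue [(212, 261.0), (213, 261.0), (216, 257.5), (217, 257.5), (218, 257.0), (219, 256.5), (220, 257.0)]
```

>>> steer_hand(
  motion=[
    [0,[0,-0.08,0],[0,0,0]],
    [0,[0,-0.12,0],[0,0,0]],
    [0,[0,-0.12,0],[0,0,0]],
    [0,[0,-0.12,0],[0,0,0]],
    [0,[0,-0.1,0],[0,0,0]],
    [0,[0,-0.06,0],[0,0,0]],
    [0,[0,0,0],[0,0,0]],
    [0,[0,0,0],[0,0,0]],
  ],
)

```text
time_s: 10.2
ee_pos: [0.5371, 0.1823, 0.1338]
orientation: [0.001, 0.987, 0.159, 0.0]
contact_force: [1.6, -7.5, 0.1]
finger_gap: 0.187
grasp_force: 49.6
```

```bash
python3 m.py
```

```text
travel 0.028129559969614602 [0.53705226 0.18233498 0.13378404] [ 1.6 -7.5  0.1] 0.1865041151726448 49.57939726024051
red [(228, 234.0), (229, 234.0), (230, 234.0), (231, 234.0), (232, 233.5), (233, 233.5), (234, 233.5), (235, 232.0), (236, 234.0), (237, 233.0), (238, 234.5)]
blue [(210, 246.5), (211, 246.5), (215, 243.33333333333334), (216, 243.0), (217, 242.5), (218, 242.5), (225, 240.0), (226, 240.0)]
```

Converted, -0.004 m is -0.08.

>>> steer_hand(
  motion=[
    [0,[0,-0.08,0],[0,0,0]],
    [0,[0,-0.08,0],[0,0,0]],
    [0,[0,0,0],[0,0,0]],
    [0,[0,0,0],[0,0,0]],
    [0,[0,0,0],[0,0,0]],
  ],
)

```text
time_s: 10.75
ee_pos: [0.5346, 0.1896, 0.1338]
orientation: [0.002, 0.987, 0.158, 0.0]
contact_force: [2.4, -8.0, 0.1]
finger_gap: 0.185
grasp_force: 49.6
```

```bash
python3 m.py; python3 - <<'E'
from h import *
c=eyes.camera("scene")["color"];cv2.imwrite("pics/s5.png",cv2.resize(c[200:248,205:275],None,fx=11,fy=11,interpolation=cv2.INTER_CUBIC))
E
```

```text
travel 0.03581930531402635 [0.53463782 0.18963585 0.13377403] [ 2.4 -8.   0.1] 0.18541908599202786 49.57924183749128
red [(228, 234.0), (229, 234.0), (230, 234.0), (231, 234.0), (232, 234.0), (233, 233.5), (234, 234.0), (235, 233.2), (236, 234.0), (237, 233.0), (238, 235.0)]
blue [(210, 242.5), (211, 243.0), (215, 238.5), (216, 239.0), (217, 238.5), (218, 238.0), (226, 236.0)]
```

View pics/s5.png

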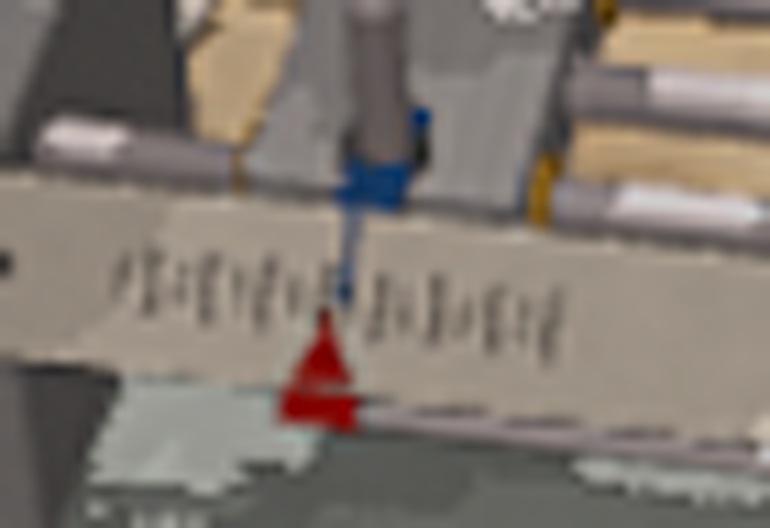

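Converted, -0.0015 m is -0.03, -0.0013 m is -0.026.

>>> steer_hand(
  motion=[
    [0,[0,-0.03,0],[0,0,0]],
    [0,[0,-0.026,0],[0,0,0]],
    [0,[0,0,0],[0,0,0]],
    [0,[0,0,0],[0,0,0]],
    [0,[0,0,0],[0,0,0]],
    [0,[0,0,0],[0,0,0]],
  ],
)

```text
time_s: 11.45
ee_pos: [0.5338, 0.1922, 0.1338]
orientation: [0.002, 0.987, 0.158, 0.0]
contact_force: [1.6, -8.3, 0.8]
finger_gap: 0.188
grasp_force: 49.6
```

```bash
python3 m.py; python3 - <<'E'
from h import *
c=eyes.camera("scene")["color"];cv2.imwrite("pics/s6.png",cv2.resize(c[200:248,205:275],None,fx=11,fy=11,interpolation=cv2.INTER_CUBIC))
E
```

```text
travel 0.03849889832472861 [0.53380429 0.19218252 0.13377017] [ 1.6 -8.3  0.8] 0.1883169580813073 49.579152932565194
red [(228, 234.0), (229, 234.0), (230, 234.0), (231, 234.0), (232, 233.5), (233, 233.5), (234, 234.0), (235, 232.5), (236, 234.0), (237, 233.0), (238, 234.0)]
blue [(210, 241.0), (214, 235.0), (215, 237.5), (216, 237.0), (217, 236.5), (218, 238.5)]
```

View pics/s6.png

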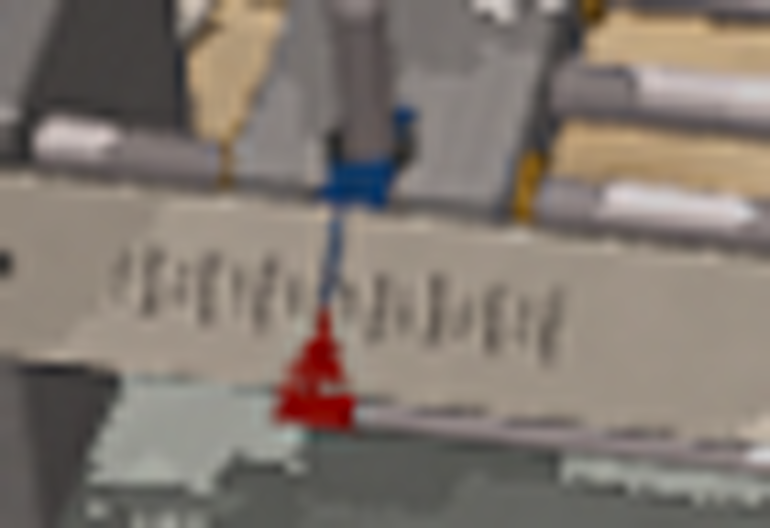

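The blue pointer's tip (326,300) meets the red flag's tip (324,310). The carriage is held 38.5 mm out, so I'm handing in.

```bash
python3 -c "
from bench import r, eyes, readout, sign_off
print(sign_off())"
```

```text
the job is handed in; nothing more can be done
None
```

The job is handed in: the white bracket is the one in the clamp, the dial stands on the white mark, and the arm is holding the carriage 38.5 mm out, with the blue pointer on the red flag to within about 0.3 mm in the last picture.

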